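Draw out the catch tray to get at a fallen bezel

TASK

A copper bezel cup has dropped into the catch tray under the bench pin. With a fingertip, press the brass turn-button's tab down so that the button swings off the tray front, then hook a fingertip behind the tray's rolled front lip and draw the tray out to its stop, smoothly and without forcing it. Only push and pull: grip nothing, lift nothing, leave the bezel upright in the tray and the tools round about where they are, and finish clear of everything.

Things in the scene. Friction and masses are not known exactly. Their poses are not given: they have to be found in the camera images.
- station: Wooden bench-top filing station, fixed to the worktop; origin on the worktop under its middle; -x points out of its front (about to the robot), y to its left. In mm in its frame: cheeks at y = +-92 to +-114, x = -120 to 55, 55 high; top board x = -21 to 60, full width, upper face at z = 73; between the cheeks slides an open sheet-metal catch tray 178 wide, shut front at x = -115
- pin_tip (a point): Tip of the wooden bench pin that juts forward from the top board over the middle of the tray; fixed to the station. From here the pin runs 65 mm back (station's +x), up to 30 mm to either side, with its underside at z = 55 mm and its top rising to 73 mm
- tray_lip (a point): Top of the rolled lip of the tray's front wall, halfway along it (moves with the tray): a straight bead 7 mm thick running 86 mm to either side along the station's y, 43 mm above the worktop. The wall below it is 3 mm thick; the tray floor is 28 mm lower. A fingertip put down inside the tray beside the pin hooks behind it
- tray_gap_left (a point): Point on the tray floor left of the pin, 27 mm behind the middle of the lip bead (moves with the tray), 15 mm above the worktop. Clear from above while shut: 27 mm to either side (pin and tray side wall), 23 mm forward to the bead, 65 mm back to the top board
- tray_gap_right (a point): The same point on the right of the pin
- tray (a joint): How far the tray is drawn out along the station's -x, in m: 0 shut, 0.09 at its hard stop. About 1.5 N of rubbing; it stays where it is left. The turn-button blocks it after 3 to 4 mm while it lies across the front
- button (a joint): Angle (rad) of the brass turn-button on the front of the station's right (-y) cheek; its pivot lies along the station's x at y = -103, z = 38 mm. Near 0 it lies level, inner wing (30 mm long, 12 wide) across the tray front; it grows as the outer end is pressed down and the inner wing swings up; clear of the tray above 0.8, stop at 1.25. It stays where left; about 1 N at the tab turns it
- button_tab (a point): Middle of the upper face of the button's thumb tab (moves with it): brass plate 20 mm along y, 22 mm along x, bent forward from the outer end, 25 mm outside the pivot, 18 mm in front of the cheek, 44 mm above the worktop when level. A fingertip coming straight down over it to about 10 mm above the worktop turns the button far enough
- bezel: Small copper cup, 24 mm across and 13 mm high, open side up, lying loose in the back half of the tray, at first under the top board; origin at the centre of its underside
- ring_clamp: Wooden ring clamp, 24 x 120 x 24 mm, lying loose on the top board; origin under its middle; leave alone
- drill_box: Small buff card box of drills, 40 x 62 x 26 mm, lying loose on the top board; origin under its middle; leave alone
- flux_bottle: White bottle with a red spout, 41 mm across and 111 mm high, standing loose on the worktop right of the station; origin under its middle; leave alone

How it is judged:
By the outcome, as a careful person would: the job done as asked, in the order asked, and still so for the second after the job is handed in, with the robot touching nothing.
It also fails if it takes over 48 s, if anything falls off the work surface, if the arm or the gripper's body presses on something with over 40 N, if the wrist force passes 120 N, or if a joint passes its speed limit or range.

ROBOT

A 6-joint arm with a two-finger parallel gripper is mounted at the origin on a cart in front of the work surface, level with it; the furniture and walls round the work are solid. World frame = base frame: x ahead of the robot, y to its left, z up, the work surface at z = 0. Lengths are in m, angles in rad, forces in N, time in s.
With the tool pointing down it reaches from about 0.35 to 0.775 m from the base axis. Payload 5.5 kg.
Tool frame: the origin (TCP) lies midway between the tips of the shut fingers; the grasp point (between the pads) lies 19 mm behind it; z points along the fingers, y is the line along which they close (so a half turn about z gives the same grasp; the last joint's range is limited). The gripper opens to 85 mm and grips with 20 to 120 N. Pads are 22 mm wide; open, the fingers measure 114 mm over their backs; the gripper's body (76 mm by 85 mm) begins 54 mm behind the grasp point. The pads swing forward as they close: fully open they stand 13 mm farther back than shut.
Start: joints at [-1.291, 0.313, 0.046, 1.304, 0, 1.431], TCP at [0.234, -0.525, 0.231] pointing down, gripper open.
Joint ranges: [-2.76, 2.76], [-0.86, 1.69], [-1.03, 1.26], [-2.2, 2.34], [-1.47, 1.5], [-3.14, 3.14]. Speed limits (rad/s): [2.57, 2.57, 3.14, 3.14, 3.14, 3.14].

INTERFACE

Orientations are given as a unit quaternion [w, x, y, z].
In Python, from workcell import env gives the robot as it stands.
- The arm moves only by the tool move_arm, never from a script. Its argument "targets" is a list of rows, each a list of 3 entries, a list of its own where there are three numbers: the shift along the tool's x, y, z in mm, then the turn, a rotation vector about the tool's x, y, z in units of 10 degrees (1.0 is 10 degrees), then the closure, from -1 (fully open) to 1 (shut). In form: [[[dx, dy, dz], [ax, ay, az], gripper], ...]. A call has 1 to 5 rows; each row is the pose to reach, as a shift and turn from the pose commanded when the call began, along the tool's axes at that moment; what a row does not reach only later rows make up. A row lasts 1/8 s, in which the tool goes at most 62.5 mm and 10.7 degrees, less where a joint would pass 70% of its speed; a pose out of reach is approached as far as the arm can. A call with a gripper value outside its range is refused whole. The fingers move at their own pace and stop on an object; "squeeze" is the grip in N (left out, the last holds). Time passes only in rows, so rows that repeat a pose let the fingers close. It gives the time, the measured TCP pose, the force, the opening and the grip force at its end, in the units of the state.
- env.get_state(): the state, without advancing time (a new reading comes with each control period).
- env.read_camera(name): name is "side" or "top"; returns a dict with "pixels" (384x512x3 uint8, red, green, blue), "fovy" (degrees; the focal length in pixels is half the picture's height over the tangent of half this angle, whatever the lens; pixels are square), "cx", "cy" (the principal point, pixels), "extrinsics" (4x4, takes a point from world to camera coordinates). Camera axes: x right, y up, looking along -z (the intrinsics and any distortion apply to the point x, -y, -z); pixel columns grow to the right and rows downward; lengths in m; the calibration is good to about 2 mm. A picture is of the moment at which its call begins. There is no depth.
- env.hand_in(): hands the job in; it is judged then, once.
Trained networks look in a picture, given as the dict that the camera call returned (one of the last four; its "shot" number tells which), for a name from the list of things; names that differ only in an ending like _2 or _b are one class to them, and where a whole thing is asked for, a point or a joint stands for the part that bears it (a point fixed in the world has none). Each returns a list of dicts, best first, with "confidence" (0 to 1); they miss things now and then, are a little off and sometimes report something else, mostly with a low value. They report only what shows in the picture. A call takes as long as a camera call.
- env.spot_in(thing, picture): "centre" ([x, y, z] in m, in world coordinates, good to about 4 mm: the middle of the surface that is visible of it).
- env.regions_of(thing, picture): "mask" (384x512 bool, what is visible of it).
- env.landmark_of(thing, picture): "centre" ([x, y, z] in m, in world coordinates, good to about 4 mm: a listed point, or the origin of a listed thing).
The state is a dict: "clock": time; "joint_pos": joint angles; "qvel": joint speeds; "tau": joint torques, N m; "tcp_pos": TCP position; "orientation": TCP orientation; "wrist_force": force on the tool from outside, world axes, zero at the start; "ft_torque": the same for the moment, N m; "finger_gap": finger opening in m; "grip_force": force on a finger pad.
Only numpy, scipy, OpenCV 4.12 (cv2) and the standard library are available. Lean on these libraries where they do the work, as an engineer would, in place of code of your own. Each camera call takes 0.05 s, during which the arm holds its last target. There are 200 camera calls.

## Working session

There is one attempt and no reset: what is moved stays moved. The work goes in short steps, Python scripts to look and compute and a tool call to move; the robot and the scene stay as the last step left them, time stands still between calls to the robot, and variables do not carry over. Pictures are saved under pics/ and viewed, at most 10 in all, crops included, and the job is handed in when it is done.

Besides the shell and the picture viewer there is one more tool, called after "Call:" as a command line: name --argument value ..., lists and objects as JSON in quotes. move_arm: Moves the arm, as the interface text tells. Its arguments: {"type":"object","properties":{"targets":{"type":"array","items":{"type":"array"}},"squeeze":{"type":"number"}},"required":["targets"]}

```bash
mkdir -p pics
cat > h.py <<'E'
import numpy as np, cv2
from workcell import env
from scipy.spatial.transform import Rotation as R
def rot():
    q=env.get_state()["orientation"]; return R.from_quat([q[1],q[2],q[3],q[0]]).as_matrix()
def save(p,n): cv2.imwrite(f"pics/{n}.png",p["pixels"][:,:,::-1])
def totool(t):
    s=env.get_state(); return np.round(1000*rot().T@(np.array(t)-s["tcp_pos"]),1)
E
python3 - <<'E'
from h import *
ps={n:env.read_camera(n) for n in("top","side")}
cv2.imwrite("pics/a.png",np.vstack([p["pixels"][:,:,::-1] for p in ps.values()])[:, :] if 0 else cv2.resize(np.hstack([p["pixels"][:,:,::-1] for p in ps.values()]),(800,300)))
save(ps["top"],"top0"); save(ps["side"],"side0")
for n,p in ps.items():
  for t in["station","pin_tip","tray_lip","tray_gap_left","tray_gap_right","button_tab","bezel","flux_bottle","ring_clamp","drill_box"]:
    r=env.landmark_of(t,p); print(n,t,[(np.round(x["centre"],4).tolist(),round(x["confidence"],2)) for x in r[:2]])
s=env.get_state(); print(s["clock"],s["tcp_pos"]); print(rot().round(3),s["finger_gap"])
E
```

```text
top station [([0.6142, -0.084, -0.0002], 0.84)]
top pin_tip [([0.5219, -0.0717, 0.0622], 0.88)]
top tray_lip [([0.4948, -0.0688, 0.044], 0.67)]
top tray_gap_left [([0.5389, -0.013, 0.0149], 0.96), ([0.6121, -0.085, 0.0002], 0.57)]
top tray_gap_right [([0.5121, -0.1271, 0.0156], 0.61)]
top button_tab [([0.4509, -0.1887, 0.0446], 0.63)]
top bezel []
top flux_bottle [([0.5385, -0.2846, 0.0012], 0.59)]
top ring_clamp [([0.6506, -0.0599, 0.0683], 0.82)]
top drill_box [([0.5251, -0.0722, 0.0625], 0.17)]
side station [([0.6077, -0.0875, -0.0024], 0.94)]
side pin_tip [([0.5287, -0.0721, 0.0646], 0.78)]
side tray_lip [([0.4984, -0.0658, 0.0459], 0.92)]
side tray_gap_left []
side tray_gap_right [([0.5147, -0.1264, 0.0147], 0.81)]
side button_tab [([0.6076, -0.0913, -0.0016], 0.59)]
side bezel []
side flux_bottle [([0.5395, -0.2757, -0.0001], 0.86)]
side ring_clamp [([0.6532, -0.0566, 0.0715], 0.69)]
side drill_box [([0.623, -0.1695, 0.0736], 0.75)]
1.1 [ 0.23436122 -0.5251063   0.23130719]
[[ 0.913  0.408  0.   ]
 [ 0.408 -0.913 -0.   ]
 [ 0.     0.    -1.   ]] 0.08575088737853068
```

View pics/top0.png

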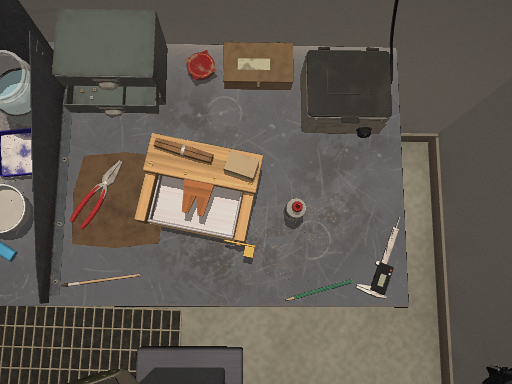

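View pics/side0.png

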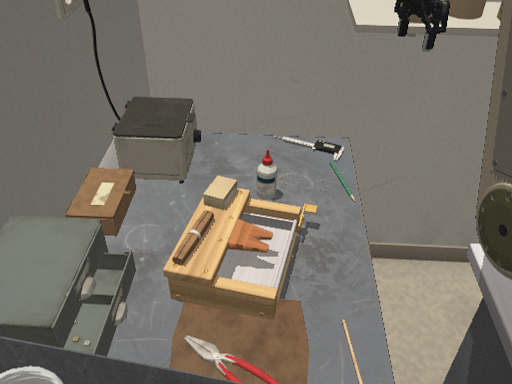

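The top view shows the station with its front edge from (137,222) to (240,242), and the button tab at (249,251) in front of the right cheek. The flux bottle is at (296,210). The side view agrees, with the tab at (310,209). Next I'll fit the station pose.

```bash
cat > fit.py <<'E'
from h import *
L=np.array([[0,0],[0,0],[-86,0],[-86,0],[-111.5,0],[-111.5,0],[-84.5,57],[-84.5,-57],[-84.5,-57],[-138,-128]])/1e3
W=np.array([[.6142,-.084],[.6077,-.0875],[.5219,-.0717],[.5287,-.0721],[.4948,-.0688],[.4984,-.0658],[.5389,-.013],[.5121,-.1271],[.5147,-.1264],[.4509,-.1887]])
lc,wc=L-L.mean(0),W-W.mean(0)
yaw=np.arctan2((lc[:,0]*wc[:,1]-lc[:,1]*wc[:,0]).sum(),(lc*wc).sum())
C=np.array([[np.cos(yaw),-np.sin(yaw)],[np.sin(yaw),np.cos(yaw)]])
t=W.mean(0)-C@L.mean(0)
def w(x,y,z): return np.r_[C@np.array([x,y])/1e3+t,z/1e3]
def px(p,P):
    c=p["extrinsics"]@np.r_[P,1]; f=192/np.tan(np.radians(p["fovy"])/2)
    return np.array([p["cx"]-f*c[0]/c[2], p["cy"]+f*c[1]/c[2]])
E
python3 - <<'E'
from fit import *
print(np.degrees(yaw),t,((L@C.T+t-W)*1e3).round(1).tolist())
print("tab",w(-139,-128,44),"gapR",w(-84.5,-57,15))
print("move above tab z.10",totool(w(-139,-128,100)))
tiles=[]
for n in("top","side"):
    p=env.read_camera(n); im=p["pixels"][:,:,::-1]
    k=4; x0,y0=(125,125) if n=="top" else (160,170)
    im=cv2.resize(np.ascontiguousarray(im[y0:y0+145,x0:x0+160]),None,fx=k,fy=k)
    im=np.ascontiguousarray(im)
    def poly(pts):
        q=[((px(p,w(*a))-[x0,y0]+.5)*k).astype(int) for a in pts]
        cv2.polylines(im,[np.array(q)],True,(255,0,255),1)
    poly([(-120,-114,55),(-120,-92,55),(-21,-92,55),(-21,-114,55)])
    poly([(-120,114,55),(-120,92,55),(-21,92,55),(-21,114,55)])
    poly([(-21,-114,73),(60,-114,73),(60,114,73),(-21,114,73)])
    poly([(-127,-138,44),(-149,-138,44),(-149,-118,44),(-127,-118,44)])
    tiles.append(im)
cv2.imwrite("pics/fit.png",cv2.resize(np.hstack(tiles),(800,362)))
E
```

```text
-10.308783254071653 [ 0.60892103 -0.08638329] [[-5.3, -2.4], [1.2, 1.1], [2.4, 0.7], [-4.4, 1.1], [4.4, 2.4], [0.8, -0.6], [-2.9, -2.2], [3.5, -0.2], [0.9, -0.9], [-0.7, 1.1]]
tab [ 0.44925884 -0.18744259  0.044     ] gapR [ 0.51558474 -0.12734164  0.015     ]
move above tab z.10 [ 333.9 -220.8  131.3]
```

View pics/fit.png

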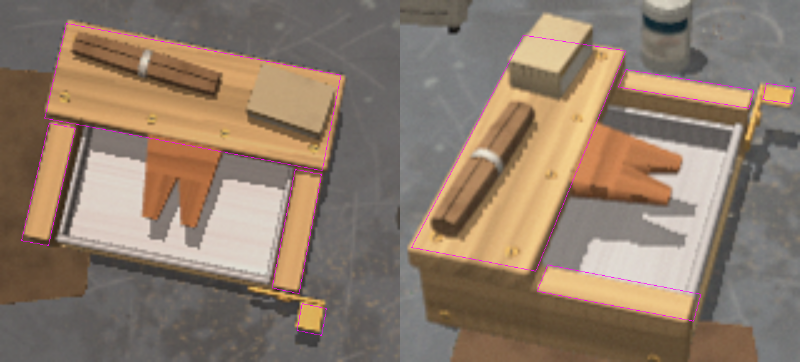

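The outlines match to about 2 mm. I'll go above the tab with the fingers shut.

Call:
move_arm --targets '[[[60,-40,15],[0,0,0.6],1],[[115,-76,30],[0,0,1.3],1],[[170,-112,50],[0,0,2.0],1],[[225,-148,70],[0,0,2.7],1],[[275,-181,85],[0,0,3.44],1]]'

```text
clock: 1.82
tcp_pos: [0.3981, -0.2688, 0.1531]
orientation: [0.0, 0.996, -0.093, 0.0]
wrist_force: [0.3, -0.4, -0.0]
finger_gap: 0.0002
grip_force: 0.0
```

Run:
```python
from fit import *
s=env.get_state(); print(s["clock"],s["tcp_pos"],s["finger_gap"],rot().round(3)[:,0],s["joint_pos"])
print(totool(w(-139,-128,80)))
```

```text
1.825 [ 0.3981201  -0.26876224  0.15311237] 0.00015288377235678636 [ 0.983 -0.184  0.001] [-7.61132672e-01  1.71050402e-01 -3.36187026e-01  1.06257957e+00
  4.84181077e-06  2.56573559e+00]
[ 35.2 -89.4  73.1]
```

Call:
move_arm --targets '[[[13,-33,25],[0,0,0],1],[[26,-66,50],[0,0,0],1],[[26,-66,66],[0,0,0],1],[[26,-66,66],[0,0,0],1]]'

```text
clock: 2.33
tcp_pos: [0.434, -0.209, 0.0864]
orientation: [-0.001, 0.996, -0.09, -0.001]
wrist_force: [-0.6, -0.7, -0.0]
finger_gap: -0.0001
grip_force: 0.0
```

Run:
```python
from fit import *
s=env.get_state(); print(s["clock"],s["tcp_pos"],s["finger_gap"],rot().round(3)[:,0],s["joint_pos"].round(3) if hasattr(s["joint_pos"],'round') else s["joint_pos"])
print(totool(w(-139,-128,44)))
```

```text
2.325 [ 0.43402355 -0.20895914  0.08639496] -0.00013195924998120605 [ 0.984 -0.179 -0.002] [-0.615  0.235 -0.435  0.904 -0.     2.706]
[ 11.3 -23.8  42.4]
```

Call:
move_arm --targets '[[[0,0,0],[0,0,0],1],[[0,0,0],[0,0,0],1]]'

```text
clock: 2.58
tcp_pos: [0.4352, -0.2109, 0.0883]
orientation: [0.0, 0.996, -0.091, 0.001]
wrist_force: [0.3, -1.0, -0.5]
finger_gap: -0.0
grip_force: 0.0
```

Run:
```python
from fit import *
print(totool(w(-139,-128,44)))
```

```text
[  9.6 -25.7  44.3]
```

Call:
move_arm --targets '[[[5,-13,10],[0,0,0],1],[[10,-26,20],[0,0,0],1],[[10,-26,30],[0,0,0],1],[[10,-26,30],[0,0,0],1]]'

```text
clock: 3.08
tcp_pos: [0.4484, -0.1854, 0.0561]
orientation: [-0.0, 0.996, -0.09, -0.001]
wrist_force: [0.1, 0.6, 0.8]
finger_gap: -0.0001
grip_force: 0.0
```

Run:
```python
from fit import *
print(totool(w(-139,-128,10)))
ts=[]
for n,(x0,y0) in{"top":(190,190),"side":(260,150)}.items():
    p=env.read_camera(n); ts.append(cv2.resize(p["pixels"][y0:y0+90,x0:x0+100,::-1],(400,360)))
    print([(x["centre"],x["confidence"]) for x in env.landmark_of("button_tab",p)[:1]])
cv2.imwrite("pics/above.png",np.hstack(ts))
```

```text
[ 1.3  1.9 46.1]
[]
[([0.4529, -0.1896, 0.0475], 0.64)]
```

View pics/above.png

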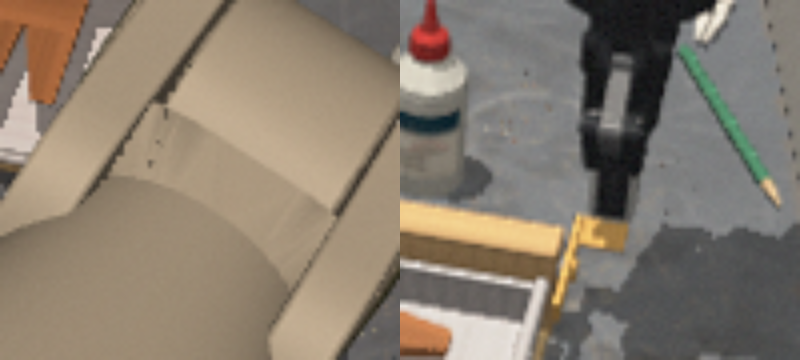

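The arm hides the station in the top view. In the side view the fingertip (610,215 in the crop) stands over the tab (605,232). I'll shift 2 mm outward and press down.

Call:
move_arm --targets '[[[0,2,10],[0,0,0],1],[[0,2,20],[0,0,0],1],[[0,2,29],[0,0,0],1],[[0,2,38],[0,0,0],1],[[0,2,46],[0,0,0],1]]'

```text
clock: 3.9
tcp_pos: [0.4486, -0.1881, 0.0106]
orientation: [-0.0, 0.996, -0.09, -0.0]
wrist_force: [-0.6, -0.5, 1.3]
finger_gap: -0.0003
grip_force: 0.5
```

Call:
move_arm --targets '[[[0,0,0],[0,0,0],1],[[0,0,1],[0,0,0],1]]'

```text
clock: 4.15
tcp_pos: [0.4487, -0.188, 0.0103]
orientation: [-0.0, 0.996, -0.09, -0.0]
wrist_force: [0.2, -0.1, -0.2]
finger_gap: -0.0003
grip_force: 0.0
```

Run:
```python
from fit import *
s=env.get_state();print(s["tcp_pos"],s["wrist_force"])
p=env.read_camera("side"); cv2.imwrite("pics/press.png",cv2.resize(p["pixels"][150:270,220:380,::-1],(640,480)))
```

```text
[ 0.44874753 -0.18797778  0.01030471] [ 0.16248943 -0.12856291 -0.15348211]
```

View pics/press.png

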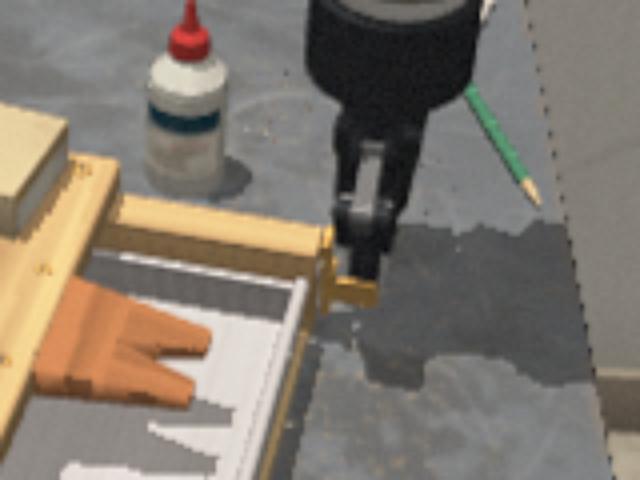

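The button is upright, with its tab down at (350,290) and its wing at (325,255). Now I rise and move over the right gap.

Call:
move_arm --targets '[[[0,0,-35],[0,0,0],1],[[0,0,-70],[0,0,0],1],[[0,0,-95],[0,0,0],1]]'

```text
clock: 4.58
tcp_pos: [0.4494, -0.1884, 0.1072]
orientation: [0.0, 0.996, -0.09, 0.001]
wrist_force: [0.3, -0.6, -0.2]
finger_gap: -0.0001
grip_force: 0.0
```

Run:
```python
from fit import *
print(env.get_state()["tcp_pos"], totool(w(-84.5,-57,100)))
p=env.read_camera("side");
for t in ("tray_gap_right","tray_lip"): print([(x["centre"],x["confidence"]) for x in env.landmark_of(t,p)[:1]])
```

```text
[ 0.44937397 -0.1883833   0.10722925] [ 54.2 -71.9   7.3]
[([0.5116, -0.1261, 0.0171], 0.96)]
[([0.4988, -0.0667, 0.0417], 0.81)]
```

Call:
move_arm --targets '[[[27,-36,0],[0,0,0],1],[[54,-72,0],[0,0,0],1],[[54,-72,15],[0,0,0],1],[[54,-72,25],[0,0,0],1],[[54,-72,25],[0,0,0],1]]'

```text
clock: 5.35
tcp_pos: [0.5127, -0.1271, 0.0785]
orientation: [-0.001, 0.996, -0.091, -0.002]
wrist_force: [-0.2, 0.2, 0.9]
finger_gap: 0.0001
grip_force: 0.0
```

Run:
```python
from fit import *
print(env.get_state()["tcp_pos"], totool(w(-84.5,-57,24)))
p=env.read_camera("side"); cv2.imwrite("pics/gap.png",cv2.resize(p["pixels"][150:270,220:380,::-1],(640,480)))
```

```text
[ 0.51271753 -0.12705168  0.07851488] [ 3.1 -0.2 54.5]
```

View pics/gap.png

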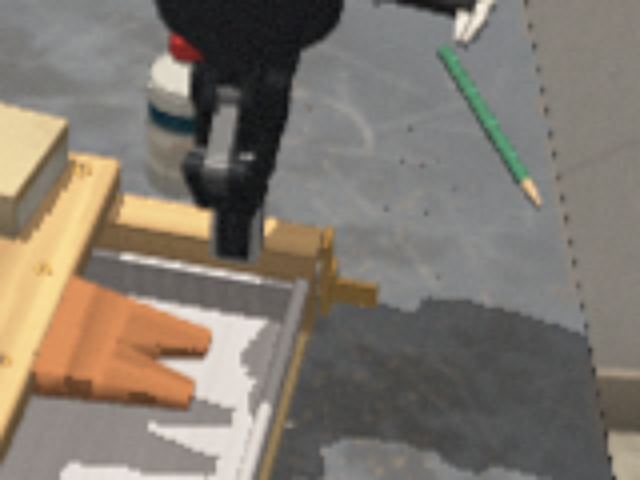

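The finger is over the right gap (235,255) and the button has stayed upright at (325,260). I'll go down into the tray.

Call:
move_arm --targets '[[[3,0,14],[0,0,0],1],[[3,0,28],[0,0,0],1],[[3,0,41],[0,0,0],1],[[3,0,53],[0,0,0],1],[[3,0,53],[0,0,0],1]]'

```text
clock: 6.02
tcp_pos: [0.5168, -0.1273, 0.0261]
orientation: [-0.0, 0.996, -0.09, -0.001]
wrist_force: [-0.3, -0.3, 0.7]
finger_gap: -0.0002
grip_force: 0.0
```

Run:
```python
from fit import *
s=env.get_state();print(s["tcp_pos"],s["wrist_force"]); r=C.T@(np.array(s["tcp_pos"])[:2]-t)*1e3; print("local",r)
print("pull per 100mm in tool",100*rot().T@np.r_[C@[-1,0],0])
```

```text
[ 0.51684857 -0.12725414  0.02606845] [-0.31919471 -0.31094767  0.65761565]
local [-83.27222783 -56.68774257]
pull per 100mm in tool [-9.99996793e+01  7.04192153e-02  2.43260797e-01]
```

Call:
move_arm --targets '[[[-4,0,0],[0,0,0],1],[[-8,0,0],[0,0,0],1],[[-12,0,0],[0,0,0],1],[[-16,0,0],[0,0,0],1],[[-20,0,0],[0,0,0],1]]'

```text
clock: 6.65
tcp_pos: [0.4987, -0.1241, 0.0278]
orientation: [0.0, 0.996, -0.09, 0.001]
wrist_force: [2.1, -0.6, -0.3]
finger_gap: 0.0006
grip_force: 0.9
```

Call:
move_arm --targets '[[[-5,0,0],[0,0,0],1],[[-10,0,0],[0,0,0],1],[[-15,0,0],[0,0,0],1],[[-20,0,0],[0,0,0],1],[[-25,0,0],[0,0,0],1]]'

```text
clock: 7.28
tcp_pos: [0.4734, -0.1195, 0.0275]
orientation: [0.0, 0.996, -0.09, 0.0]
wrist_force: [1.5, 0.3, 1.2]
finger_gap: 0.0001
grip_force: 0.9
```

Call:
move_arm --targets '[[[-5,0,0],[0,0,0],1],[[-10,0,0],[0,0,0],1],[[-15,0,0],[0,0,0],1],[[-20,0,0],[0,0,0],1],[[-25,0,0],[0,0,0],1]]'

```text
clock: 7.9
tcp_pos: [0.4486, -0.115, 0.0274]
orientation: [-0.0, 0.996, -0.09, -0.0]
wrist_force: [2.6, 0.9, -0.4]
finger_gap: -0.0002
grip_force: 0.9
```

Call:
move_arm --targets '[[[-5,0,0],[0,0,0],1],[[-10,0,0],[0,0,0],1],[[-15,0,0],[0,0,0],1],[[-20,0,0],[0,0,0],1],[[-24,0,0],[0,0,0],1]]'

```text
clock: 8.52
tcp_pos: [0.425, -0.1107, 0.0274]
orientation: [0.0, 0.996, -0.09, -0.0]
wrist_force: [1.9, 0.3, -0.1]
finger_gap: 0.0001
grip_force: 0.9
```

Run:
```python
from fit import *
s=env.get_state();print(s["wrist_force"]); r=C.T@(np.array(s["tcp_pos"])[:2]-t)*1e3; print("local",r)
for n in("side","top"):
    p=env.read_camera(n)
    for th in("tray_lip","bezel"):
        for x in env.landmark_of(th,p)[:1]: print(n,th,x["confidence"],C.T@(np.array(x["centre"])[:2]-t)*1e3,x["centre"][2])
```

```text
[ 1.86001401  0.32260542 -0.11479338]
local [-176.57754808  -56.81177133]
side tray_lip 0.76 [-1.89591552e+02  5.62136139e-02] 0.043
side bezel 0.43 [-76.81957909 -37.67192112] 0.0198
top bezel 0.53 [-77.85735308 -34.20161491] 0.0154
```

Call:
move_arm --targets '[[[-3,0,0],[0,0,0],1],[[-5,0,0],[0,0,0],1],[[-7,0,0],[0,0,0],1],[[-9,0,0],[0,0,0],1]]'

```text
clock: 9.32
tcp_pos: [0.4165, -0.1092, 0.0274]
orientation: [0.0, 0.996, -0.09, 0.0]
wrist_force: [1.7, -0.7, -1.1]
finger_gap: -0.0001
grip_force: 0.8
```

Call:
move_arm --targets '[[[-1,0,0],[0,0,0],1],[[-2,0,0],[0,0,0],1]]'

```text
clock: 9.57
tcp_pos: [0.4146, -0.1088, 0.0274]
orientation: [0.0, 0.996, -0.09, 0.0]
wrist_force: [2.2, 0.3, -0.7]
finger_gap: -0.0002
grip_force: 0.8
```

Run:
```python
from fit import *
s=env.get_state();print(s["wrist_force"]); r=C.T@(np.array(s["tcp_pos"])[:2]-t)*1e3; print("local",r)
```

```text
[ 2.20169941  0.34757288 -0.68268676]
local [-187.21543533  -56.84103834]
```

Not at the stop yet, so I'll keep going slowly.

Call:
move_arm --targets '[[[-1,0,0],[0,0,0],1],[[-2,0,0],[0,0,0],1],[[-3,0,0],[0,0,0],1]]'

```text
clock: 9.95
tcp_pos: [0.4127, -0.1085, 0.0276]
orientation: [0.0, 0.996, -0.09, 0.001]
wrist_force: [5.9, -1.2, -4.0]
finger_gap: 0.0001
grip_force: 3.0
```

Call:
move_arm --targets '[[[-1,0,0],[0,0,0],1],[[-2,0,0],[0,0,0],1]]'

```text
clock: 10.2
tcp_pos: [0.4126, -0.1086, 0.028]
orientation: [0.0, 0.996, -0.09, 0.003]
wrist_force: [11.0, -0.0, -7.6]
finger_gap: 0.0001
grip_force: 5.0
```

The arm has reached the stop: the force rises and the tip no longer moves. I'll back off the lip, then go straight up and away.

Call:
move_arm --targets '[[[4,0,0],[0,0,0],1],[[9,0,0],[0,0,0],1],[[14,0,0],[0,0,0],1],[[14,0,0],[0,0,0],1]]'

```text
clock: 10.7
tcp_pos: [0.4237, -0.1105, 0.0273]
orientation: [0.0, 0.996, -0.09, -0.0]
wrist_force: [1.0, 0.9, 0.1]
finger_gap: 0.0
grip_force: 0.0
```

Call:
move_arm --targets '[[[0,0,-20],[0,0,0],1],[[0,0,-50],[0,0,0],1],[[0,0,-90],[0,0,0],1],[[0,0,-130],[0,0,0],1],[[0,0,-170],[0,0,0],1]]'

```text
clock: 11.32
tcp_pos: [0.4229, -0.1102, 0.1986]
orientation: [-0.0, 0.996, -0.09, -0.0]
wrist_force: [0.6, -0.3, 0.1]
finger_gap: -0.0
grip_force: 0.0
```

Call:
move_arm --targets '[[[0,40,0],[0,0,0],1],[[0,90,0],[0,0,0],1],[[0,140,0],[0,0,0],1],[[0,190,0],[0,0,0],1],[[0,190,0],[0,0,0],1]]'

```text
clock: 11.95
tcp_pos: [0.3885, -0.3002, 0.197]
orientation: [0.0, 0.996, -0.093, -0.0]
wrist_force: [0.4, 0.7, -0.7]
finger_gap: 0.0
grip_force: 0.0
```

Run:
```python
from fit import *
s=env.get_state();print(s["clock"],s["tcp_pos"],s["wrist_force"],s["qvel"])
ts=[]
for n in("side","top"):
    p=env.read_camera(n)
    for th in("tray_lip","bezel"):
        for x in env.landmark_of(th,p)[:1]: print(n,th,x["confidence"],C.T@(np.array(x["centre"])[:2]-t)*1e3,x["centre"][2])
    x0,y0=(190,150) if n=="side" else (120,120)
    ts.append(cv2.resize(p["pixels"][y0:y0+160,x0:x0+160,::-1],(400,400)))
cv2.imwrite("pics/end.png",np.hstack(ts))
```

```text
11.95 [ 0.38852884 -0.30021691  0.19702371] [ 0.43856311  0.71829674 -0.67358478] [ 0.05157898 -0.02540837 -0.03699797  0.02783566  0.02090423  0.02746767]
side tray_lip 0.93 [-205.05631906    1.8171726 ] 0.0453
side bezel 0.46 [-89.08246961 -33.39740171] 0.0185
top tray_lip 0.74 [-206.29055729    0.77955225] 0.0433
top bezel 0.63 [36.98240888 34.05107055] 0.0725
```

View pics/end.png

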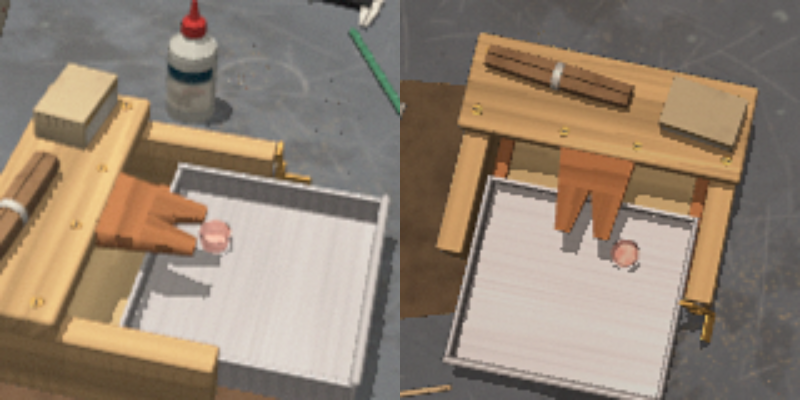

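The tray is fully out. The bezel stands upright in it at (215,237) in the side view and (626,253) in the top view. The button is clear at (290,170), and the tools are where they were.

```bash
python3 -c "
from workcell import env
print(env.hand_in())"
```

```text
the job is handed in; nothing more can be done
None
```

Job handed in: the button is swung clear, the tray is drawn out to its stop with the bezel upright in it, the tools are where they were, and the arm is clear of everything.

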